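# Line up a bracket plate stack with a tapered pin and bolt it

### The arm

A 6-joint arm with a two-finger parallel gripper is mounted at the origin on the work surface. World frame = base frame: x ahead of the robot, y to its left, z up, the work surface at z = 0. Lengths are in m, angles in degrees, forces in N, time in s.
With the tool pointing down it reaches from about 0.3 to 0.75 m from the base axis. Payload 8.5 kg.
Tool frame: the origin (TCP) lies on the centre line of the jaws, within the pads' length; the fingertips stand tips_ahead ahead of it and the grasp point (between the pads) lies 3 mm ahead of it (tips_ahead is the distance from the TCP to the fingertips, in m); z points along the fingers, y is the line along which they close (so a half turn about z gives the same grasp; the last joint's range is limited). The gripper opens to 85 mm and grips with 20 to 120 N. Pads are 22 mm wide; open, the fingers measure 114 mm over their backs; the gripper's body (76 mm by 85 mm) begins 54 mm behind the grasp point. The pads swing forward as they close: fully open they stand 13 mm farther back than shut.
Start: joints at [-89.57, 21.807, 74.336, -0, 83.858, -12.336], TCP at [0.122, -0.536, 0.253] pointing down, gripper open.
Joint ranges: [-178.18, 178.18], [-50.72, 133.34], [12.68, 142.11], [-81.47, 261.47], [9.98, 163.14], [-165.26, 165.26]. Speed limits (degrees/s): [136.94, 136.94, 180, 180, 180, 180].

### API

Orientations are given as a 3x3 rotation matrix whose columns are the frame's x, y, z axes.
In Python, from rig import observe, get_image, close_job, tips_ahead gives the robot as it stands.
- The arm moves only by the shell command python3 -m creep 'ROWS' [FORCE]. ROWS is one flat JSON list of numbers that holds 1 to 10 rows one after another, with no inner brackets; each row has 5 numbers: dx, dy, dz in fractions of the full range, 1 being 0.25 m, then a turn about the tool's z in parts of the range, where 1.0 means 45 degrees, then the finger opening in m; each row shifts and turns the commanded pose from where the row before left it, along the tool's axes as they then stand; what a row does not reach is not made up. A row lasts 1/10 s, in which the tool goes at most 0.05 m and 8.59 degrees, less where a joint would pass 70% of its speed; a pose out of reach is approached as far as the arm can. The fingers move at their own pace and stop on an object; FORCE is the grip in N (left out, the last holds). Time passes only in rows, so rows that do not move let the fingers close. It prints the time, the measured TCP pose, the force, the opening and the grip force at its end. A shift or turn number past 1, either way, is cut back to 1. Input that does not fit is refused with a message, and nothing moves.
- observe(): the state, without advancing time (a new reading comes with each control period).
- get_image(name): name is "side" or "top"; returns a dict with "pixels" (384x512x3 uint8, red, green, blue), "depth" (384x512 float32, m along the optical axis (not along the pixel's ray), 0 where there is no reading), "K" (3x3 intrinsics, pixels), "distortion" ([k1, k2, p1, p2, k3] as OpenCV has them; the pictures are not rectified), "extrinsics" (4x4, takes a point from world to camera coordinates). Camera axes: x right, y down, z forward; pixel columns grow to the right and rows downward; lengths in m; the calibration is good to about 2 mm. A picture is of the moment at which its call begins.
- close_job(): hands the job in; it is judged then, once.
The state is a dict: "time_s": time; "q": joint angles; "qvel": joint speeds; "joint_efforts": joint torques, N m; "position": TCP position; "tool_rot": TCP orientation; "ft_force": force on the tool from outside, world axes, zero at the start; "wrist_torque": the same for the moment, N m; "grip_width": finger opening in m; "gripper_force": force on a finger pad.
Only numpy, scipy, OpenCV 4.12 (cv2) and the standard library are available. Lean on these libraries where they do the work, as an engineer would, in place of code of your own. Each camera call takes 0.05 s, during which the arm holds its last target. There are 200 camera calls.

### The job

The aluminium cover plate in the jig has slipped sideways, so its holes no longer sit over those in the plate below. Take the tapered pin from its stand, feel for the hole in the lower plate and drive the pin gently down through the larger hole of both plates until its collar sits flat on the cover plate, so that it pulls the plates into line; do not push the plates with the gripper itself. Leave the pin there, then put the bolt from the other stand fully home in the smaller hole, without forcing it or disturbing the loose things on the bench.

Things in the scene. Friction and masses are not known exactly. Their poses are not given: they have to be found in the camera images.
- jig: Grey jig fixed to the bench, 170 (x) by 130 (y) by 75 mm high, carrying two stacked plates, each 10 mm thick; top of the cover 75 mm above the bench, 45 mm of open space under the lower plate. Origin: centre of the underside; z up, x along the row of holes (pin hole at x = -30 mm, bolt hole at x = +30 mm), y the way the cover slides.
- lower_hole_nominal (a point): Where the round 21.5 mm pin hole of the dark lower plate should be (its mouth, 65 mm above the bench; axes as the jig). The lower plate is clamped and does not give, but sits up to 9 mm off in jig x and in jig y, not measured: feel for it with the pin. Its round 13 mm bolt hole lies exactly 60 mm along jig +x from its pin hole, so the seated pin shows where that is.
- cover (a joint): Sideways slide of the aluminium cover plate (138 by 85 by 10 mm) along jig y, in m; 0 when its holes are on the jig's centre line, positive towards jig +y. It starts 11 to 13 mm to the +y side, can move 20 mm either way and is held by friction of about 4 N, so the pin's tip in its slot can drag it; it cannot lift, tilt or turn.
- cover_pin_hole (a point): Centre of the mouth of the larger hole in the cover plate, on its top face: a slot 40 mm along jig x by 21.5 mm along jig y. Moves with the cover. Axes as the jig.
- cover_bolt_hole (a point): Centre of the mouth of the smaller hole in the cover plate, on its top face: a slot 32 mm along jig x by 13 mm along jig y. Moves with the cover. Axes as the jig.
- pin: Steel tapered alignment pin, about 250 g, upright in its wooden stand. Origin: centre of the underside of its collar, z up along the pin towards the handle. Above the origin: collar 38 mm diameter and 6 mm thick, then a round handle 24 mm diameter and 45 mm long (z = 6 to 51 mm). Below: straight shank 20 mm diameter for 22 mm, then a taper down to a 15 mm flat tip at z = -47 mm.
- pin_tip (a point): Centre of the tapered pin's tip, 47 mm below its origin.
- pin_stand: Square block of brown wood fixed to the bench, 75 by 75 mm, 78 mm high, with one 22 mm hole through it in which the pin stands, collar on the block. Origin: centre of the underside.
- bolt: Steel bolt, about 80 g, upright in its grey stand. Origin: centre of the underside of its collar, z up towards the head. Above: collar 25 mm diameter and 4 mm thick, then a round head 20 mm diameter and 26 mm tall (z = 4 to 30 mm). Below: plain shank 9 mm diameter, 40 mm long, its last 8 mm tapering to 4 mm. It is not screwed, only pushed in.
- bolt_tip (a point): Centre of the bolt's tip, 40 mm below its origin.
- bolt_stand: Square block of grey plastic fixed to the bench, 60 by 60 mm, 65 mm high, with one 10.5 mm hole through it in which the bolt stands, collar on the block. Origin: centre of the underside.
- sleeve_a: Loose chromed sleeve standing on the bench, 26 mm diameter, 32 mm high; leave alone.
- sleeve_b: Second loose chromed sleeve, 26 mm diameter, 32 mm high; leave alone.
- locknut: Loose brass ring, 44 mm diameter, 10 mm high; leave alone.
- washer: Loose white plastic washer, 40 mm diameter, 5 mm high; leave alone.
- driver: Loose screwdriver with yellow handle lying on the bench; leave alone.
- spanner: Loose steel spanner lying on the bench; leave alone.

How it is judged (in metres and radians):
On the way, in this order (a step that is already met when the one before it is completed fails the run):
1. the tapered pin is home: through both plates, collar within 3 mm of the cover plate, upright (x of pin in the frame of cover_pin_hole between -0.012 and 0.012 m and y of pin in the frame of cover_pin_hole between -0.003 and 0.003 m and z of pin in the frame of jig between 0.07 and 0.078 m and angle between pin's own z axis and vertical below 0.08 rad), for 0.2 s.
2. the bolt is home in the smaller hole (x of bolt in the frame of cover_bolt_hole between -0.012 and 0.012 m and y of bolt in the frame of cover_bolt_hole between -0.004 and 0.004 m and z of bolt in the frame of jig between 0.07 and 0.078 m), for 0.2 s.
At the end, for the whole second after the job is handed in: Pin through the larger holes of both plates and bolt through the smaller ones: collars within 3 mm of the cover plate, within 3 mm (pin) and 4 mm (bolt) of the slot's centre line and 12 mm along it, upright within 4.5 (pin) and 7 (bolt) degrees, released, at rest (all of step 1 and all of step 2 and angle between bolt's own z axis and vertical below 0.12 rad and linear speed of each of pin, bolt below 0.02 m/s); the robot touches nothing.
It fails at once if the pin is forced: more than 30 N between it and the jig with its plates while its collar is still more than 3 mm off the cover plate (contact force between pin and jig above 30 N and z of pin in the frame of jig above 0.078 m).
It fails at once if the bolt is forced: more than 30 N between it and the jig with its plates while its collar is still more than 3 mm off the cover plate (contact force between bolt and jig above 30 N and z of bolt in the frame of jig above 0.078 m).
It fails at once if the pin or the bolt is slammed home: more than 100 N between it and the jig (contact force between any of pin, bolt and jig above 100 N).
It fails at once if the gripper or arm pushes on the jig or its plates with more than 4 N (contact force between any of the arm, the fingers and jig above 4 N).
It fails at once if a bystander is moved by more than 30 mm (distance of any of sleeve_a, sleeve_b, locknut, washer, driver, spanner from where it was at the start of the episode above 0.03 m).
It also fails if it takes over 72 s, if anything falls off the work surface, if the arm or the gripper's body presses on something with over 40 N, if the wrist force passes 120 N, or if a joint passes its speed limit or range.

## Working session

There is one attempt and no reset: what is moved stays moved. The work goes in short steps, Python scripts to look and compute and a shell command to move; the robot and the scene stay as the last step left them, time stands still between calls to the robot, and variables do not carry over. Pictures are saved under pics/ and viewed, at most 10 in all, crops included, and the job is handed in when it is done.

```bash
mkdir -p pics; ls
python3 - <<'E'
from rig import observe,get_image,tips_ahead
import cv2,pickle
print(tips_ahead if not callable(tips_ahead) else tips_ahead())
s=observe();print(s)
for n in("top","side"):
    g=get_image(n);pickle.dump(g,open(n+".pkl","wb"))
    cv2.imwrite(f"pics/{n}0.png",cv2.resize(g["pixels"][:,:,::-1],(800,600)))
    print(n,g["K"],g["distortion"],g["extrinsics"])
E
```

```text
pics
0.022
{'time_s': 0.0, 'q': array([-8.95706730e+01,  2.18427265e+01,  7.43839073e+01, -1.20870717e-03,
        8.38586180e+01, -1.23360458e+01]), 'qvel': array([-0.0170354 , -0.06782074,  0.01344374, -0.05598781,  0.03298795,
        0.02847403]), 'joint_efforts': array([ 5.58522061e-04, -4.48461878e+01, -2.31275117e+01, -8.09794165e-05,
        4.73271066e-03, -1.34244615e-06]), 'position': array([ 0.12151587, -0.53614658,  0.25270047]), 'tool_rot': array([[ 9.75282573e-01,  2.20961311e-01, -3.21234100e-05],
       [ 2.20961113e-01, -9.75281484e-01,  1.48772326e-03],
       [ 2.97399915e-04, -1.45804860e-03, -9.99998893e-01]]), 'ft_force': array([-0.11632161, -0.42852065, -0.59363995]), 'wrist_torque': array([0.01047609, 0.02554902, 0.09641079]), 'gripper_force': 0.0, 'grip_width': 0.08529622146700488}
top [[495.5059199    0.         252.98557762]
 [  0.         495.5059199  189.68020089]
 [  0.           0.           1.        ]] [-0.08524707  0.          0.          0.          0.        ] [[-0.01113882 -0.9999071  -0.00785552 -0.04211787]
 [-0.99188453  0.01204382 -0.12657025  0.56971306]
 [ 0.1266531   0.00638192 -0.99192654  1.25214453]
 [ 0.          0.          0.          1.        ]]
side [[440.56202112   0.         254.65918301]
 [  0.         440.56202112 186.35000843]
 [  0.           0.           1.        ]] [-0.00485827  0.          0.          0.          0.        ] [[-0.7631038  -0.64627065 -0.00261392  0.39931693]
 [-0.41226356  0.48989962 -0.76813874  0.31189985]
 [ 0.49770609 -0.58509197 -0.6402781   0.88151123]
 [ 0.          0.          0.          1.        ]]
```

View pics/top0.png

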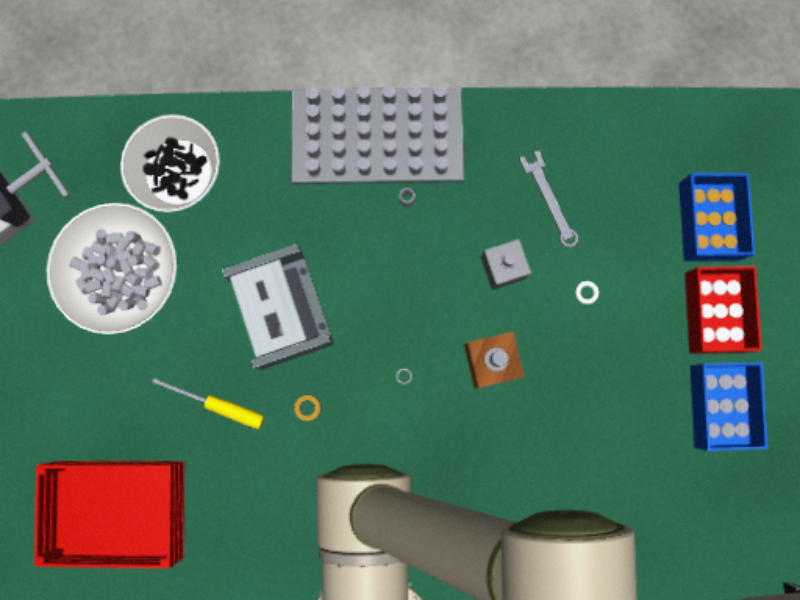

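View pics/side0.png

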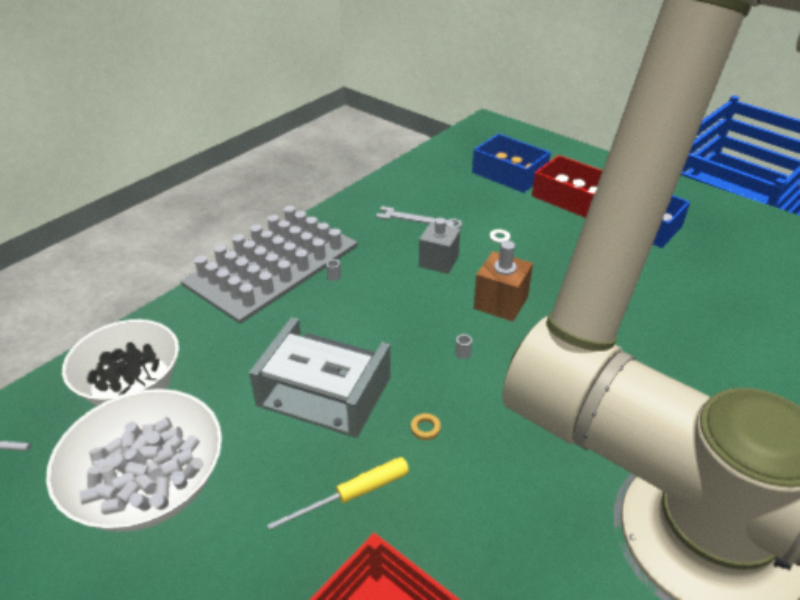

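Top view (800-wide): jig centre about (277,305), with the small slot at (263,290) and the large slot at (274,325). Pin at (497,358) in the brown stand, bolt at (507,262) in the grey stand. Next, enlarged crops.

```bash
cat > h.py <<'E'
import numpy as np,cv2
from rig import observe,get_image
def w_at_z(g,uv,z):
    "pixel -> world point on plane of height z"
    p=cv2.undistortPoints(np.array([[uv]],float),g["K"],np.array(g["distortion"]))[0,0]
    E=np.array(g["extrinsics"]);R,t=E[:3,:3],E[:3,3]
    o=-R.T@t;d=R.T@np.array([p[0],p[1],1]);return o+d*(z-o[2])/d[2]
def proj(g,P):
    E=np.array(g["extrinsics"]);return cv2.projectPoints(np.array(P,float).reshape(-1,1,3),cv2.Rodrigues(E[:3,:3])[0],E[:3,3],g["K"],np.array(g["distortion"]))[0][:,0]
def crop(g,x,y,w,h,s):
    return cv2.resize(g["pixels"][y:y+h,x:x+w,::-1],(w*s,h*s),interpolation=cv2.INTER_CUBIC)
E
python3 - <<'E'
import pickle,cv2,numpy as np
from h import *
g=pickle.load(open("top.pkl","rb"))
# left: x140..220 y150..240 ; right: x295..345 y..
a=crop(g,138,152,80,86,6);b=crop(g,292,150,50,43*2,6)
b2=crop(g,292,150,50,100,6)[:516]
cv2.imwrite("pics/topc.png",np.hstack([a,b2]))
s=pickle.load(open("side.pkl","rb"))
a=crop(s,155,200,100,82,5);b=crop(s,260,130,60,82,5)
cv2.imwrite("pics/sidec.png",np.hstack([a,b]))
E
```

```text
(no output)
```

View pics/topc.png

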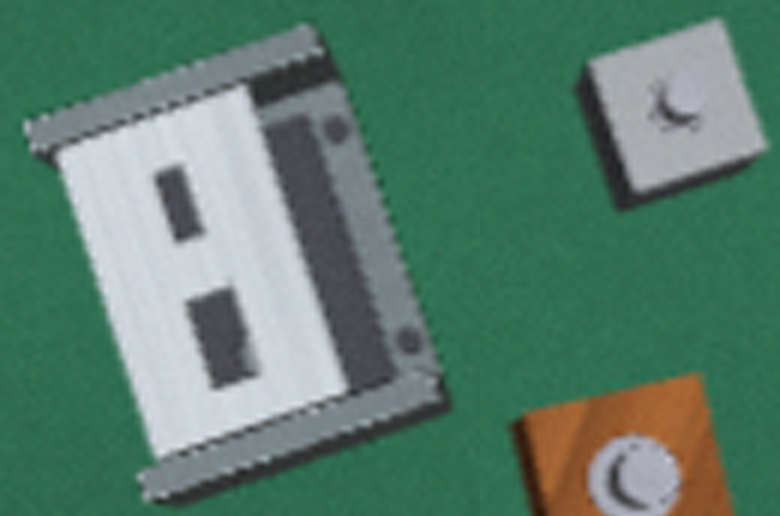

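View pics/sidec.png

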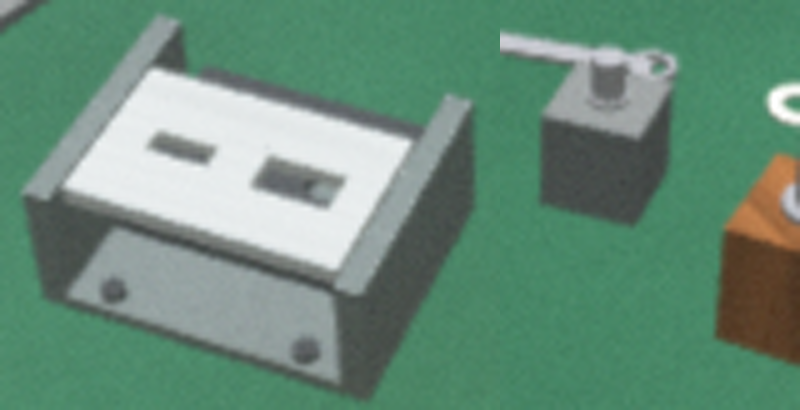

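Top crop: small slot corners are (155,175),(183,165),(203,235),(177,243) and large slot corners (187,300),(233,288),(260,377),(213,390). The lighter spot at (247,358) is the lower hole seen through the slot. Bolt head top is near (686,95) and the pin handle top near (650,478). The side crop shows the same spot at (320,190).

Run:
```python
import pickle,cv2,numpy as np
from h import *
np.set_printoptions(precision=4,suppress=True)
g=pickle.load(open("top.pkl","rb"));s=pickle.load(open("side.pkl","rb"))
for n,c in(("top",g),("side",s)):
    E=c["extrinsics"];print(n,"cam",-E[:3,:3].T@E[:3,3])
T=lambda u,v,x0=138,y0=152,k=6:((u+.5)/k-.5+x0,(v+.5)/k-.5+y0)
ctr={}
for n,pts in(("bolt",[(155,175),(183,165),(203,235),(177,243)]),("pin",[(187,300),(233,288),(260,377),(213,390)]),("cover",[(58,150),(243,88),(348,392),(158,458)])):
    W=np.array([w_at_z(g,T(*p),.075) for p in pts]);ctr[n]=W.mean(0)
    print(n,W.mean(0),np.linalg.norm(np.diff(W,axis=0,append=W[:1]),axis=1))
d=ctr["bolt"]-ctr["pin"];print("sep",np.linalg.norm(d),"yaw",np.degrees(np.arctan2(d[1],d[0])))
print("side slots", w_at_z(s,T(180,149,155,200,5),.075), w_at_z(s,T(298,182,155,200,5),.075))
R=lambda u,v:T(u-480,v,292,150)
print("bolt head", w_at_z(g,R(686,95),.095),"pin top",w_at_z(g,R(650,478),.129))
print("pin collar",w_at_z(g,R(635,478),.084))
# depth-based: world points
for n,c in(("top",g),("side",s)):
    D=c["depth"];v,u=np.nonzero(D>0)
    p=cv2.undistortPoints(np.stack([u,v],1)[:,None].astype(float),c["K"],np.array(c["distortion"]))[:,0]
    z=D[v,u];P=np.c_[p*z[:,None],z];E=c["extrinsics"];P=(P-E[:3,3])@E[:3,:3]
    for nm,xy,zr in(("pin",(0.388,-.134),(.12,.14)),("bolt",(.53,-.15),(.086,.11))):
        pass
    X=P
    roi=(X[:,0]>.3)&(X[:,0]<.7)&(X[:,1]>-.25)&(X[:,1]<0)&(X[:,2]>.085)&(X[:,2]<.14)
    Q=X[roi];print(n,len(Q))
    for k in (Q[Q[:,0]<.46],Q[Q[:,0]>=.46]):
        if len(k):
            kt=k[k[:,2]>k[:,2].max()-.006];print(len(k),"zmax",k[:,2].max(),"top centre",kt.mean(0),"mid",(kt.min(0)+kt.max(0))/2)
    c0=ctr["pin"];jr=np.hypot(X[:,0]-c0[0]-.03,X[:,1]-c0[1])<.13
    print("jig z pct",np.percentile(X[jr][:,2],[50,90,95,98,99.5,100]))
```

```text
top cam [ 0.406  -0.057   1.3138]
side cam [-0.0054  0.621   0.805 ]
bolt [0.5771 0.1674 0.075 ] [0.0126 0.0312 0.0115 0.0307]
pin [0.52   0.1484 0.075 ] [0.02   0.0394 0.0204 0.0397]
cover [0.5488 0.1579 0.075 ] [0.0827 0.1372 0.084  0.138 ]
sep 0.060166057321678276 yaw 18.46177914199349
side slots [0.5749 0.1685 0.075 ] [0.5184 0.1483 0.075 ]
bolt head [ 0.6205 -0.2319  0.095 ] pin top [ 0.4601 -0.2082  0.129 ]
pin collar [ 0.4622 -0.2077  0.084 ]
top 219
88 zmax 0.13693541601774084 top centre [ 0.3744 -0.1064  0.1336] mid [ 0.3796 -0.1073  0.134 ]
131 zmax 0.1340333611084916 top centre [ 0.4654 -0.2069  0.1306] mid [ 0.4666 -0.2071  0.1311]
jig z pct [0.006  0.0776 0.0788 0.0802 0.0816 0.0846]
side 201
111 zmax 0.13204125263889685 top centre [ 0.4547 -0.2057  0.1284] mid [ 0.4535 -0.2078  0.1291]
90 zmax 0.13079529570368734 top centre [ 0.4657 -0.2074  0.1282] mid [ 0.4665 -0.2085  0.1283]
jig z pct [0.0095 0.0743 0.0751 0.0758 0.0764 0.079 ]
```

Run:
```python
import pickle,cv2,numpy as np
from h import *
from scipy.optimize import differential_evolution
np.set_printoptions(precision=4,suppress=True,linewidth=170)
g=pickle.load(open("top.pkl","rb"));s=pickle.load(open("side.pkl","rb"))
print("side bolt top",w_at_z(s,(282,141),.095),"side pin top",w_at_z(s,(324.5,158),.129))
T=lambda u,v:((u+.5)/6-.5+138,(v+.5)/6-.5+152)
W=[w_at_z(g,T(*p),.075) for p in [(58,150),(243,88),(348,392),(158,458)]]
yd=lambda a,b:np.degrees(np.arctan2(*(b-a)[[1,0]]))
print("yaws",yd(W[3],W[0]),yd(W[2],W[1]),yd(W[1],W[0])-90,yd(W[2],W[3])-90)
yaw=np.radians(18.5);R=np.array([[np.cos(yaw),np.sin(yaw)],[-np.sin(yaw),np.cos(yaw)]])
c0=np.array([.5195,.1484])
for n,c in(("top",g),("side",s)):
    pc=proj(c,[[*c0,.075]])[0].round().astype(int);h=12
    patch=c["pixels"][pc[1]-h:pc[1]+h+1,pc[0]-h:pc[0]+h+1].mean(2)
    print(n);print(patch[2:-2,2:-2].astype(int))
    k=5;o=(np.arange((2*h+1)*k)+.5)/k-.5-h
    uu,vv=np.meshgrid(o+pc[0],o+pc[1])
    pl={z:np.array([w_at_z(c,(a,b),z)[:2] for a,b in zip(uu.ravel(),vv.ravel())]) for z in(.075,.065,.055)}
    J={z:((pl[z]-c0)@R.T) for z in pl}
    near=None
    def model(p):
        ins=lambda z:(abs(J[z][:,0]-p[0])<.02)&(abs(J[z][:,1]-p[1])<.01075)
        circ=lambda z:np.hypot(J[z][:,0]-p[0]-p[2],J[z][:,1]-p[1]-p[3])<.01075
        a=ins(.075);b=a&ins(.065);d=b&circ(.065);e=d&circ(.055)
        L=[~a,a&~b,b&~d,d&~e,e]
        L=np.stack([cv2.GaussianBlur(m.reshape(uu.shape).astype(float),(0,0),2).reshape(2*h+1,k,2*h+1,k).mean((1,3)).ravel() for m in L],1)
        return L
    # use region within slot neighbourhood
    jc=(J[.075].reshape(2*h+1,k,2*h+1,k,2)[:,2,:,2]).reshape(-1,2)
    m=(abs(jc[:,0])<.026)&(abs(jc[:,1])<.017)
    y=patch.ravel()[m]
    def cost(p):
        A=model(p)[m];x=np.linalg.lstsq(A.T@A+.05*np.eye(5),A.T@y+.05*80,rcond=None)[0];return ((A@x-y)**2).mean()
    r=differential_evolution(cost,[(-.004,.004)]*2+[(-.009,.009),(-.022,-.002)],seed=1,popsize=12,maxiter=60,tol=1e-4)
    print("rms",r.fun**.5,"slot",c0+r.x[:2]@R,"hole rel (jig)",r.x[2:])
    for dx in np.arange(-9,10,3)/1e3: print([round(cost([r.x[0],r.x[1],dx,dy])**.5,1) for dy in np.arange(-20,-2,2)/1e3])
```

```text
side bolt top [ 0.6179 -0.2335  0.095 ] side pin top [ 0.4556 -0.2012  0.129 ]
yaws 18.646739266196736 19.208962139439105 18.005628434460917 18.604217792231054
top
[[212 212 210 214 212 214 211 207 212 212 199 192 208 213 212 211 210 205 204 204 207]
 [208 212 210 214 212 212 210 209 211 212 193 172 206 213 212 208 211 209 201 205 205]
 [210 214 210 213 215 213 212 197 155 125 106 114 176 210 212 211 211 207 206 204 208]
 [208 211 213 208 200 160 146 108  88  83  76  87 154 209 212 211 210 211 205 205 203]
 [210 213 210 187 111  93  89  80  77  80  76  82 138 203 211 212 209 209 208 205 203]
 [211 211 211 198 129  80  80  77  78  78  78  75 107 175 211 213 208 212 207 203 204]
 [211 212 212 198 130  83  77  74  76  77  78  76  93 157 207 212 211 210 209 206 205]
 [213 208 213 209 170  83  77  81  76  78  79  78  79 136 198 214 212 210 215 207 207]
 [216 210 213 211 196 129  80  77  76  77  80  77  77 107 172 211 211 210 210 207 206]
 [213 210 211 214 198 129  82  77  76  73  76  74  71  81 150 208 214 211 210 210 209]
 [214 212 212 211 206 171  78  79  78  77  75  78  74  92 157 199 
[... 4354 characters left out ...]
np.float64(9.3), np.float64(9.1), np.float64(9.6), np.float64(10.1)]
[np.float64(10.3), np.float64(10.3), np.float64(10.4), np.float64(10.5), np.float64(10.4), np.float64(10.3), np.float64(10.2), np.float64(10.3), np.float64(10.4)]
[np.float64(10.2), np.float64(10.0), np.float64(9.8), np.float64(9.8), np.float64(9.7), np.float64(9.7), np.float64(9.7), np.float64(9.6), np.float64(9.6)]
[np.float64(10.5), np.float64(10.1), np.float64(9.7), np.float64(9.2), np.float64(8.8), np.float64(8.5), np.float64(8.2), np.float64(8.0), np.float64(7.8)]
[np.float64(10.6), np.float64(10.3), np.float64(10.0), np.float64(9.4), np.float64(8.8), np.float64(8.1), np.float64(7.6), np.float64(7.4), np.float64(7.7)]
```

The lower hole lies at about (-8.5, -12.5) mm from the slot centre in jig axes; the two cameras agree within 2 mm. Slot centre is about (0.5197, 0.1485), jig yaw about 18.5°, pin about (0.461, -0.208).

The manual's scale: shifts go in shares of 0.25 m and turns go in shares of 45 degrees. Converting my numbers, 0.042 m / 0.25 = 0.168, -0.02 m / 0.25 = -0.08, -5.7 degrees / 45 = -0.1267.

```bash
python3 -m creep '[0, 0, 0, -0.1267, 0.085, 0.168, -0.08, 0, 0, 0.085, 0.168, -0.08, 0, 0, 0.085, 0.168, -0.08, 0, 0, 0.085, 0.168, -0.08, 0, 0, 0.085, 0.168, -0.08, 0, 0, 0.085, 0.168, -0.08, 0, 0, 0.085, 0.168, -0.08, 0, 0, 0.085, 0.168, -0.08, 0, 0, 0.085, 0, 0, 0, 0, 0.085]' 80
cat >> h.py <<'E'
def go(x,y,z):
    s=observe();d=np.array([x,y,z])-s["position"];R=s["tool_rot"]
    print("t",round(s["time_s"],2),"pos",s["position"].round(4),"ft",s["ft_force"].round(2),"toolyaw",np.degrees(np.arctan2(R[1,0],R[0,0])).round(2),"-> tool delta",(R.T@d).round(4))
E
python3 -c "from h import *;go(.461,-.208,.118)"
```

```text
time_s: 1.1
position: [0.3921, -0.2745, 0.2532]
tool_rot: [[0.947, 0.322, 0.0], [0.322, -0.947, 0.001], [0.001, -0.001, -1.0]]
ft_force: [-1.1, -0.3, -0.2]
grip_width: 0.085
gripper_force: 0.0
t 1.1 pos [ 0.3921 -0.2745  0.2532] ft [-1.11 -0.33 -0.2 ] toolyaw 18.81 -> tool delta [ 0.0865 -0.0406  0.1353]
```

To row units: 0.043 m / 0.25 = 0.172, 0.04 m / 0.25 = 0.16.

```bash
python3 -m creep '[0.172, -0.08, 0, 0, 0.085, 0.172, -0.08, 0, 0, 0.085, 0, 0, 0.16, 0, 0.085, 0, 0, 0.12, 0, 0.085, 0, 0, 0, 0, 0.085, 0, 0, 0, 0, 0.085]' 80
python3 - <<'E'
from h import *
go(.461,-.208,.118)
g=get_image("side");u=proj(g,[[.461,-.208,.1]])[0].astype(int);print(u)
a=crop(g,u[0]-45,u[1]-50,90,100,6)
cv2.imwrite("pics/s1.png",a)
E
```

```text
time_s: 1.7
position: [0.4584, -0.2136, 0.1839]
tool_rot: [[0.949, 0.316, -0.0], [0.316, -0.949, 0.0], [-0.0, -0.0, -1.0]]
ft_force: [-0.2, -0.6, 0.4]
grip_width: 0.0852
gripper_force: 0.0
t 1.7 pos [ 0.4584 -0.2136  0.1839] ft [-0.15 -0.64  0.38] toolyaw 18.43 -> tool delta [ 0.0042 -0.0045  0.0659]
[323 164]
```

View pics/s1.png

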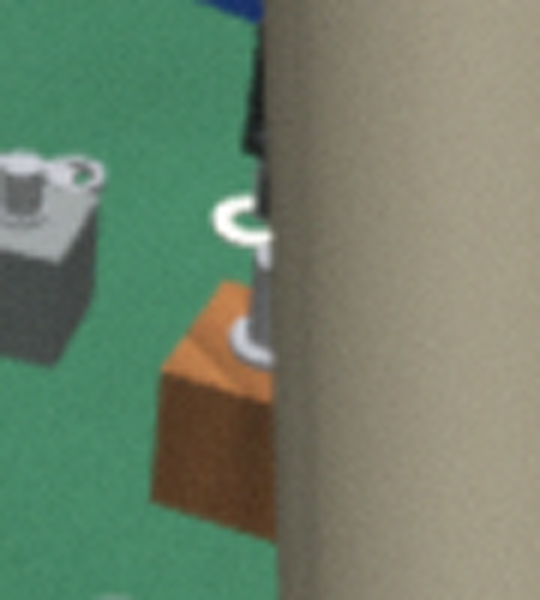

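Side crop: the arm hides most of the pin, with its collar near (250,340). The path is clear, so I descend and grip.

To row units: 0.033 m / 0.25 = 0.132, -0.0045 m / 0.25 = -0.018.

```bash
python3 -m creep '[0.0168, -0.018, 0, 0, 0.085, 0, 0, 0.132, 0, 0.085, 0, 0, 0.132, 0, 0.085, 0, 0, 0, 0, 0.085, 0, 0, 0, 0, 0.085]' 80; python3 -c "from h import *;go(.461,-.208,.118)"
python3 -m creep '[0, 0, 0, 0, 0.01, 0, 0, 0, 0, 0.01, 0, 0, 0, 0, 0.01, 0, 0, 0, 0, 0.01, 0, 0, 0, 0, 0.01, 0, 0, 0, 0, 0.01]' 80
```

```text
time_s: 2.25
position: [0.4615, -0.2077, 0.1187]
tool_rot: [[0.949, 0.317, 0.001], [0.317, -0.949, -0.001], [0.001, 0.001, -1.0]]
ft_force: [0.2, -0.9, 0.7]
grip_width: 0.0852
gripper_force: 0.0
t 2.25 pos [ 0.4615 -0.2077  0.1187] ft [ 0.18 -0.89  0.73] toolyaw 18.46 -> tool delta [-0.0006  0.0001  0.0007]
time_s: 2.85
position: [0.4612, -0.2077, 0.118]
tool_rot: [[0.949, 0.317, 0.001], [0.317, -0.949, -0.001], [0.001, 0.001, -1.0]]
ft_force: [-1.4, -1.3, 6.8]
grip_width: 0.0221
gripper_force: 78.0
```

To row units: -0.025 m / 0.25 = -0.1, -0.02 m / 0.25 = -0.08.

```bash
python3 -m creep '[0, 0, -0.04, 0, 0.01, 0, 0, -0.08, 0, 0.01, 0, 0, -0.08, 0, 0.01, 0, 0, -0.1, 0, 0.01, 0, 0, -0.1, 0, 0.01, 0, 0, 0, 0, 0.01, 0, 0, 0, 0, 0.01]' 80
python3 - <<'E'
from h import *
s=observe();p=s["position"];go(*p)
g=get_image("top");h=get_image("side")
a=[]
for c in(g,h):
    u=proj(c,[p-[0,0,.04]])[0].astype(int);print(u);a.append(crop(c,u[0]-33,u[1]-50,66,100,6))
cv2.imwrite("pics/s2.png",np.hstack(a))
E
```

```text
time_s: 3.55
position: [0.4607, -0.2071, 0.2169]
tool_rot: [[0.949, 0.317, -0.0], [0.317, -0.949, 0.0], [-0.0, -0.001, -1.0]]
ft_force: [-0.3, 0.1, -3.9]
grip_width: 0.0216
gripper_force: 79.2
t 3.55 pos [ 0.4607 -0.2071  0.2169] ft [-0.27  0.14 -3.94] toolyaw 18.46 -> tool delta [0. 0. 0.]
[322 227]
[325 140]
```

View pics/s2.png

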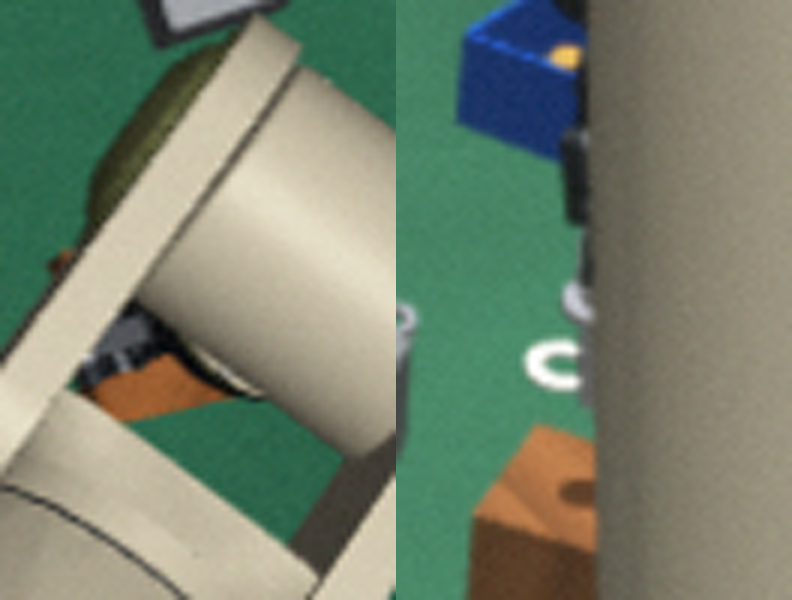

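The side half shows the pin hanging upright in the gripper (collar near (580,300)) and the empty stand hole. Now I carry it over the jig.

To row units: -0.04 m / 0.25 = -0.16, -0.02 m / 0.25 = -0.08.

```bash
python3 -m creep '[0.04, -0.08, 0, 0, 0.01, 0.08, -0.16, 0, 0, 0.01, 0.08, -0.16, 0, 0, 0.01, 0.08, -0.16, 0, 0, 0.01, 0.08, -0.16, 0, 0, 0.01, 0.08, -0.16, 0, 0, 0.01, 0.08, -0.16, 0, 0, 0.01, 0.08, -0.16, 0, 0, 0.01, 0.04, -0.08, 0, 0, 0.01, 0, 0, 0, 0, 0.01]' 80
python3 - <<'E'
from h import *
go(.5116,.1458,.175)
E
```

```text
time_s: 4.65
position: [0.5109, 0.1494, 0.2158]
tool_rot: [[0.947, 0.32, -0.003], [0.32, -0.947, 0.0], [-0.002, -0.001, -1.0]]
ft_force: [-0.1, -0.4, -3.2]
grip_width: 0.0221
gripper_force: 79.3
t 4.65 pos [0.5109 0.1494 0.2158] ft [-0.08 -0.41 -3.17] toolyaw 18.68 -> tool delta [-0.0004  0.0037  0.0408]
```

To row units: 0.03 m / 0.25 = 0.12.

```bash
python3 -m creep '[0, 0, 0, 0, 0.01, 0, 0, 0.12, 0, 0.01, 0, 0, 0, 0, 0.01, 0, 0, 0, 0, 0.01]' 80
python3 - <<'E'
from h import *
go(.5116,.1458,.175)
p=observe()["position"]
a=[]
for n in("top","side"):
    c=get_image(n);tip=proj(c,[p-[0,0,.087]])[0];u=proj(c,[[.52,.148,.09]])[0].astype(int);o=u-[33,50]
    print(n,"origin",o,"tip pred",(tip-o+.5)*6-.5);a.append(crop(c,*o,66,100,6))
cv2.imwrite("pics/s3.png",np.hstack(a))
E
```

```text
time_s: 5.05
position: [0.5113, 0.1459, 0.1873]
tool_rot: [[0.949, 0.315, -0.002], [0.315, -0.949, -0.0], [-0.002, -0.0, -1.0]]
ft_force: [1.5, -0.3, -1.9]
grip_width: 0.022
gripper_force: 79.2
t 5.05 pos [0.5113 0.1459 0.1873] ft [ 1.46 -0.32 -1.88] toolyaw 18.39 -> tool delta [0.0003 0.0002 0.0123]
top origin [140 157] tip pred [206.97266036 324.20529396]
side origin [180 180] tip pred [221.57568122 296.5785511 ]
```

View pics/s3.png

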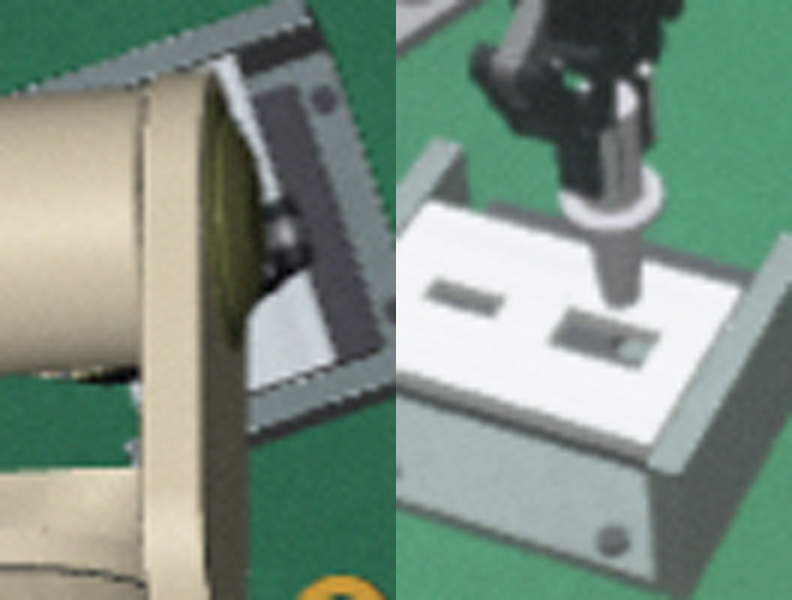

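The side half shows the tip at (622,300), 1–2 mm from the predicted (618,297), directly above the slot, with the lower hole visible at (630,345). I descend into the slot in small steps.

To row units: 0.01 m / 0.25 = 0.04, 0.002 m / 0.25 = 0.008.

```bash
python3 -m creep '[0, 0, 0.04, 0, 0.01, 0, 0, 0.04, 0, 0.01, 0, 0, 0, 0, 0.01, 0, 0, 0.008, 0, 0.01, 0, 0, 0.008, 0, 0.01, 0, 0, 0.008, 0, 0.01, 0, 0, 0, 0, 0.01]' 80
python3 -c "from h import *;go(.512,.1455,.155)"
```

```text
time_s: 5.85
position: [0.5113, 0.1468, 0.1611]
tool_rot: [[0.948, 0.317, -0.0], [0.317, -0.948, -0.0], [-0.0, -0.0, -1.0]]
ft_force: [0.4, -0.5, -2.8]
grip_width: 0.0219
gripper_force: 79.2
t 5.85 pos [0.5113 0.1468 0.1611] ft [ 0.42 -0.46 -2.82] toolyaw 18.47 -> tool delta [0.0002 0.0014 0.0061]
```

To row units: 0.002 m / 0.25 = 0.008, 0.001 m / 0.25 = 0.004.

```bash
python3 -m creep '[0, 0.004, 0, 0, 0.01, 0, 0, 0.008, 0, 0.01, 0, 0, 0, 0, 0.01, 0, 0, 0.008, 0, 0.01, 0, 0, 0, 0, 0.01]' 80
python3 -c "from h import *;go(.516,.134,.152)"
```

```text
time_s: 6.35
position: [0.5116, 0.1458, 0.157]
tool_rot: [[0.949, 0.317, -0.001], [0.317, -0.949, -0.0], [-0.001, -0.0, -1.0]]
ft_force: [0.4, 0.2, -2.4]
grip_width: 0.0221
gripper_force: 79.2
t 6.35 pos [0.5116 0.1458 0.157 ] ft [ 0.43  0.16 -2.41] toolyaw 18.46 -> tool delta [0.0004 0.0126 0.005 ]
```

To row units: 0.002 m / 0.25 = 0.008.

```bash
python3 -m creep '[0, 0, 0.008, 0, 0.01, 0, 0, 0, 0, 0.01, 0, 0.008, 0, 0, 0.01, 0, 0.008, 0, 0, 0.01, 0, 0.008, 0, 0, 0.01, 0, 0, 0, 0, 0.01]' 80
python3 -c "from h import *;go(.516,.134,.152)"
```

```text
time_s: 6.95
position: [0.5135, 0.1403, 0.1553]
tool_rot: [[0.949, 0.317, -0.0], [0.317, -0.949, 0.001], [-0.0, -0.001, -1.0]]
ft_force: [-1.2, 4.3, -2.5]
grip_width: 0.0221
gripper_force: 79.3
t 6.95 pos [0.5135 0.1403 0.1553] ft [-1.24  4.3  -2.54] toolyaw 18.45 -> tool delta [0.0003 0.0068 0.0033]
```

Dragging the cover at about 4.5 N as expected. I continue to the hole estimate.

To row units: 0.002 m / 0.25 = 0.008, 0.0015 m / 0.25 = 0.006.

```bash
python3 -m creep '[0, 0.008, 0, 0, 0.01, 0, 0.008, 0, 0, 0.01, 0, 0.008, 0, 0, 0.01, 0, 0.004, 0, 0, 0.01, 0, 0, 0, 0, 0.01, 0, 0, 0.006, 0, 0.01, 0, 0, 0, 0, 0.01, 0, 0, 0.006, 0, 0.01, 0, 0, 0, 0, 0.01]' 80
python3 -c "from h import *;go(.516,.134,.15)"
```

```text
time_s: 7.85
position: [0.5159, 0.1335, 0.1523]
tool_rot: [[0.949, 0.317, 0.0], [0.317, -0.949, -0.0], [0.0, 0.0, -1.0]]
ft_force: [-1.1, 3.6, -0.6]
grip_width: 0.0222
gripper_force: 79.3
t 7.85 pos [0.5159 0.1335 0.1523] ft [-1.07  3.58 -0.56] toolyaw 18.47 -> tool delta [ 0.0002 -0.0004  0.0023]
```

To row units: 0.001 m / 0.25 = 0.004.

```bash
python3 -m creep '[0, 0, 0.004, 0, 0.01, 0, 0, 0, 0, 0.01, 0, 0, 0.004, 0, 0.01, 0, 0, 0, 0, 0.01]' 80
python3 -c "from h import *;go(.516,.134,.15)"
```

```text
time_s: 8.25
position: [0.5158, 0.1335, 0.1502]
tool_rot: [[0.949, 0.317, -0.0], [0.317, -0.949, 0.0], [-0.0, -0.0, -1.0]]
ft_force: [-0.8, 4.2, -0.1]
grip_width: 0.0222
gripper_force: 79.3
t 8.25 pos [0.5158 0.1335 0.1502] ft [-0.83  4.25 -0.12] toolyaw 18.47 -> tool delta [ 0.0003 -0.0004  0.0002]
```

To row units: 0.001 m / 0.25 = 0.004.

```bash
python3 -m creep '[0, 0, 0.004, 0, 0.01, 0, 0, 0.004, 0, 0.01, 0, 0, 0, 0, 0.01, 0, 0, 0.004, 0, 0.01, 0, 0, 0, 0, 0.01]' 80
python3 -c "from h import *;go(.516,.134,.147);print(observe()['wrist_torque'])"
```

```text
time_s: 8.75
position: [0.5158, 0.1335, 0.1472]
tool_rot: [[0.949, 0.317, -0.0], [0.317, -0.949, -0.0], [-0.0, -0.0, -1.0]]
ft_force: [-1.3, 3.6, 0.4]
grip_width: 0.0218
gripper_force: 79.3
t 8.75 pos [0.5158 0.1335 0.1472] ft [-1.31  3.64  0.35] toolyaw 18.47 -> tool delta [ 0.0003 -0.0004  0.0002]
[0.82469446 0.17394081 0.02955048]
```

To row units: 0.0015 m / 0.25 = 0.006.

```bash
python3 -m creep '[0, 0, 0.006, 0, 0.01, 0, 0, 0.006, 0, 0.01, 0, 0, 0, 0, 0.01, 0, 0, 0.006, 0, 0.01, 0, 0, 0.006, 0, 0.01, 0, 0, 0, 0, 0.01]' 80
python3 -c "from h import *;go(.516,.134,.117)"
```

```text
time_s: 9.35
position: [0.5158, 0.1335, 0.1411]
tool_rot: [[0.949, 0.317, -0.0], [0.317, -0.949, -0.0], [-0.0, -0.0, -1.0]]
ft_force: [-0.7, 4.0, -1.2]
grip_width: 0.022
gripper_force: 79.3
t 9.35 pos [0.5158 0.1335 0.1411] ft [-0.73  3.97 -1.19] toolyaw 18.46 -> tool delta [ 0.0004 -0.0004  0.0241]
```

To row units: 0.0015 m / 0.25 = 0.006.

```bash
python3 -m creep '[0, 0, 0.006, 0, 0.01, 0, 0, 0.006, 0, 0.01, 0, 0, 0.006, 0, 0.01, 0, 0, 0.006, 0, 0.01, 0, 0, 0, 0, 0.01]' 80;python3 -m creep '[0, 0, 0.004, 0, 0.01, 0, 0, 0.004, 0, 0.01, 0, 0, 0.004, 0, 0.01, 0, 0, 0, 0, 0.01]' 80
python3 -c "from h import *;go(.516,.134,.115)"
```

```text
time_s: 9.85
position: [0.5157, 0.1335, 0.135]
tool_rot: [[0.949, 0.317, -0.001], [0.317, -0.949, -0.0], [-0.001, -0.0, -1.0]]
ft_force: [-0.8, 3.5, -2.9]
grip_width: 0.022
gripper_force: 79.3
time_s: 10.25
position: [0.5158, 0.1335, 0.1322]
tool_rot: [[0.949, 0.317, -0.0], [0.317, -0.949, 0.0], [-0.0, -0.0, -1.0]]
ft_force: [-1.2, 3.8, -0.6]
grip_width: 0.0221
gripper_force: 79.3
t 10.25 pos [0.5158 0.1335 0.1322] ft [-1.24  3.8  -0.57] toolyaw 18.46 -> tool delta [ 0.0003 -0.0004  0.0172]
```

To row units: 0.0015 m / 0.25 = 0.006, 0.001 m / 0.25 = 0.004.

```bash
python3 -m creep '[0, 0, 0.006, 0, 0.01, 0, 0, 0.004, 0, 0.01, 0, 0, 0, 0, 0.01, 0, 0, 0.006, 0, 0.01, 0, 0, 0.004, 0, 0.01, 0, 0, 0, 0, 0.01]' 80
python3 -c "from h import *;go(.516,.134,.115)"
```

```text
time_s: 10.85
position: [0.5158, 0.1335, 0.1272]
tool_rot: [[0.949, 0.317, -0.0], [0.317, -0.949, -0.0], [-0.0, -0.0, -1.0]]
ft_force: [-1.2, 3.9, -2.9]
grip_width: 0.0217
gripper_force: 79.3
t 10.85 pos [0.5158 0.1335 0.1272] ft [-1.16  3.93 -2.87] toolyaw 18.47 -> tool delta [ 0.0003 -0.0004  0.0122]
```

To row units: 0.0015 m / 0.25 = 0.006, 0.001 m / 0.25 = 0.004.

```bash
python3 -m creep '[0, 0, 0.006, 0, 0.01, 0, 0, 0.004, 0, 0.01, 0, 0, 0, 0, 0.01, 0, 0, 0.006, 0, 0.01, 0, 0, 0.004, 0, 0.01, 0, 0, 0, 0, 0.01]' 80;python3 -m creep '[0, 0, 0.006, 0, 0.01, 0, 0, 0.004, 0, 0.01, 0, 0, 0, 0, 0.01]' 80
python3 -c "from h import *;go(.516,.134,.115)"
```

```text
time_s: 11.45
position: [0.5158, 0.1335, 0.1221]
tool_rot: [[0.949, 0.317, -0.0], [0.317, -0.949, -0.0], [-0.0, -0.0, -1.0]]
ft_force: [-0.1, 3.2, -3.7]
grip_width: 0.0222
gripper_force: 79.3
time_s: 11.75
position: [0.5158, 0.1335, 0.1196]
tool_rot: [[0.949, 0.317, -0.0], [0.317, -0.949, -0.0], [-0.0, -0.0, -1.0]]
ft_force: [-0.2, 3.9, -2.9]
grip_width: 0.022
gripper_force: 79.3
t 11.75 pos [0.5158 0.1335 0.1196] ft [-0.21  3.9  -2.89] toolyaw 18.47 -> tool delta [ 0.0003 -0.0004  0.0046]
```

To row units: 0.001 m / 0.25 = 0.004.

```bash
python3 -m creep '[0, 0, 0.004, 0, 0.01, 0, 0, 0.004, 0, 0.01, 0, 0, 0.004, 0, 0.01, 0, 0, 0, 0, 0.01]' 80;python3 -m creep '[0, 0, 0.0032, 0, 0.01, 0, 0, 0, 0, 0.01]' 80
python3 -m creep '[0, 0, 0.0024, 0, 0.01, 0, 0, 0, 0, 0.01]' 80
python3 -c "from h import *;go(.516,.134,.115)"
```

```text
time_s: 12.15
position: [0.5158, 0.1335, 0.1167]
tool_rot: [[0.949, 0.317, -0.0], [0.317, -0.949, -0.0], [-0.0, -0.0, -1.0]]
ft_force: [0.2, 2.6, -1.9]
grip_width: 0.0217
gripper_force: 79.4
time_s: 12.35
position: [0.5159, 0.1335, 0.1159]
tool_rot: [[0.949, 0.317, 0.0], [0.317, -0.949, -0.0], [-0.0, 0.0, -1.0]]
ft_force: [-0.8, 4.1, -2.2]
grip_width: 0.0218
gripper_force: 79.4
time_s: 12.55
position: [0.5158, 0.1335, 0.1154]
tool_rot: [[0.949, 0.317, -0.0], [0.317, -0.949, -0.0], [-0.0, -0.0, -1.0]]
ft_force: [-0.5, 3.0, -1.0]
grip_width: 0.0219
gripper_force: 79.4
t 12.55 pos [0.5158 0.1335 0.1154] ft [-0.46  3.04 -0.97] toolyaw 18.46 -> tool delta [ 0.0003 -0.0004  0.0004]
```

To row units: 0.0005 m / 0.25 = 0.002.

```bash
python3 -m creep '[0, 0, 0.002, 0, 0.01, 0, 0, 0, 0, 0.01]' 80;python3 -m creep '[0, 0, 0, 0, 0.05, 0, 0, 0, 0, 0.07, 0, 0, 0, 0, 0.07, 0, 0, 0, 0, 0.07, 0, 0, 0, 0, 0.07, 0, 0, -0.08, 0, 0.07, 0, 0, -0.2, 0, 0.07, 0, 0, -0.2, 0, 0.07, 0, 0, -0.04, 0, 0.085, 0, 0, 0, 0, 0.085]' 80
python3 -c "from h import *;go(.6205,-.232,.235)"
```

```text
time_s: 12.75
position: [0.5159, 0.1335, 0.115]
tool_rot: [[0.949, 0.317, 0.0], [0.317, -0.949, -0.0], [0.0, 0.0, -1.0]]
ft_force: [-1.2, 2.4, 1.3]
grip_width: 0.022
gripper_force: 79.6
time_s: 13.75
position: [0.5163, 0.1335, 0.2465]
tool_rot: [[0.949, 0.317, 0.004], [0.317, -0.949, 0.0], [0.004, 0.001, -1.0]]
ft_force: [0.9, -0.2, -0.7]
grip_width: 0.0849
gripper_force: 0.0
t 13.75 pos [0.5163 0.1335 0.2465] ft [ 0.85 -0.16 -0.69] toolyaw 18.46 -> tool delta [-0.017   0.3796  0.012 ]
```

To row units: 0.045 m / 0.25 = 0.18, 0.04 m / 0.25 = 0.16.

```bash
python3 -m creep '[0, 0.12, 0, 0, 0.085, -0.008, 0.18, 0, 0, 0.085, -0.008, 0.18, 0, 0, 0.085, -0.008, 0.18, 0, 0, 0.085, -0.008, 0.18, 0, 0, 0.085, -0.008, 0.18, 0, 0, 0.085, -0.008, 0.18, 0, 0, 0.085, -0.008, 0.16, 0, 0, 0.085, 0, 0, 0, 0, 0.085]' 80
python3 - <<'E'
from h import *
import pickle
go(.62,-.2325,.1)
g=get_image("top");pickle.dump(g,open("top2.pkl","wb"));s=get_image("side");pickle.dump(s,open("side2.pkl","wb"))
a=crop(g,138,152,66,100,6);b=crop(s,160,170,66,100,6)
cv2.imwrite("pics/s4.png",np.hstack([a,b]))
# top 8x8 cal: bolt/stand region of initial images
t0=pickle.load(open("top.pkl","rb"));s0=pickle.load(open("side.pkl","rb"))
cv2.imwrite("pics/s5.png",np.hstack([crop(t0,303,150,42,50,9),crop(s0,262,133,42,50,9)]))
E
```

```text
time_s: 14.65
position: [0.6102, -0.198, 0.2412]
tool_rot: [[0.95, 0.312, -0.004], [0.312, -0.95, 0.001], [-0.003, -0.002, -1.0]]
ft_force: [-1.3, 0.3, -1.1]
grip_width: 0.0849
gripper_force: 0.0
t 14.65 pos [ 0.6102 -0.198   0.2412] ft [-1.29  0.26 -1.08] toolyaw 18.19 -> tool delta [-0.0009  0.0361  0.1411]
```

View pics/s4.png

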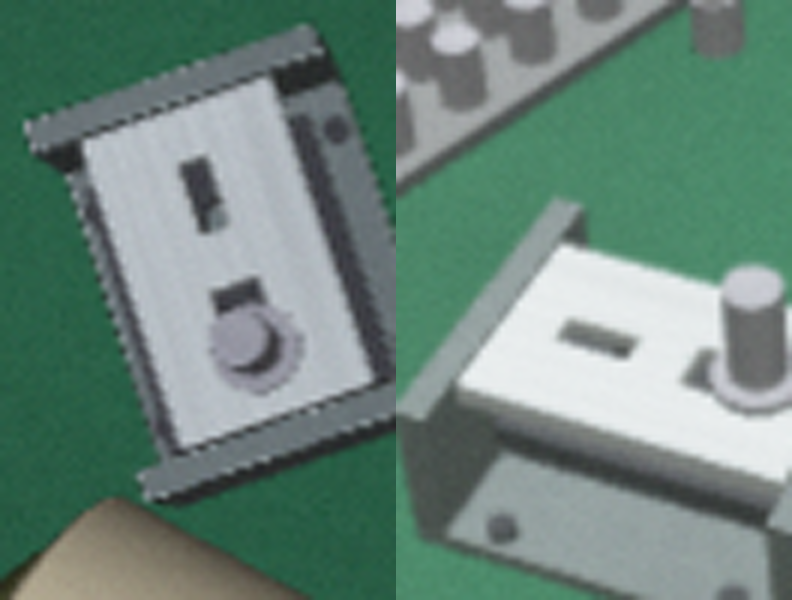

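View pics/s5.png

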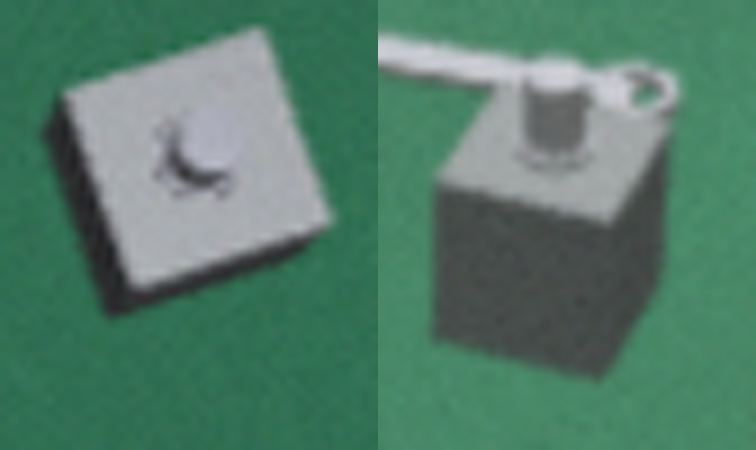

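Top half of the picture: the pin is seated (collar centre about (257,346), handle top about (243,341)), the bolt slot centre is at (204,194), and the lower hole shows at (218,215). In the stand picture, the stand top corners are (65,93),(262,25),(333,220),(135,290) and the bolt head top is at (213,140). In the side view the head top is at (177,75).

Run:
```python
from h import *
import pickle
np.set_printoptions(precision=4,suppress=True)
t0=pickle.load(open("top.pkl","rb"));s0=pickle.load(open("side.pkl","rb"));t2=pickle.load(open("top2.pkl","rb"));s2=pickle.load(open("side2.pkl","rb"))
T=lambda u,v,x0,y0,k:((u+.5)/k-.5+x0,(v+.5)/k-.5+y0)
W=np.array([w_at_z(t0,T(u,v,303,150,9),.065) for u,v in[(65,93),(262,25),(333,220),(135,290)]])
print("stand top",W.mean(0),np.linalg.norm(np.diff(W,axis=0,append=W[:1]),axis=1))
print("bolt head top",w_at_z(t0,T(213,140,303,150,9),.095),"side",w_at_z(s0,T(177,75,262,133,9),.095))
print("pin handle",w_at_z(t2,T(243,341,138,152,6),.126),"collar",w_at_z(t2,T(257,346,138,152,6),.081))
print("side handle",w_at_z(s2,T(752-396,286,160,170,6),.126))
W=np.array([w_at_z(t2,T(u,v,138,152,6),.075) for u,v in[(180,163),(207,155),(229,225),(203,234)]])
print("bolt slot top",W.mean(0),np.linalg.norm(np.diff(W,axis=0,append=W[:1]),axis=1))
W=np.array([w_at_z(s2,T(u-396,v,160,170,6),.075) for u,v in[(572,318),(638,338),(626,358),(557,338)]])
print("bolt slot side",W.mean(0))
yaw=np.radians(18.5);print("bolt hole by TCP",np.array([.5158,.1335])+.06*np.array([np.cos(yaw),np.sin(yaw)]))
```

```text
stand top [ 0.6218 -0.2329  0.065 ] [0.06   0.0595 0.0601 0.0598]
bolt head top [ 0.6213 -0.2327  0.095 ] side [ 0.6199 -0.2326  0.095 ]
pin handle [0.5143 0.1319 0.126 ] collar [0.5163 0.1332 0.081 ]
side handle [0.5139 0.1334 0.126 ]
bolt slot top [0.5813 0.1567 0.075 ] [0.0119 0.0315 0.0116 0.032 ]
bolt slot side [0.5785 0.1565 0.075 ]
bolt hole by TCP [0.5727 0.1525]
```

The manual's scale: shifts go in shares of 0.25 m and turns go in shares of 45 degrees. Converting my numbers, 0.036 m / 0.25 = 0.144, 0.03 m / 0.25 = 0.12.

```bash
python3 -m creep '[0, 0.144, 0, 0, 0.085, 0, 0, 0.12, 0, 0.085, 0, 0, 0.12, 0, 0.085, 0, 0, 0.12, 0, 0.085, 0, 0, 0, 0, 0.085, 0, 0, 0, 0, 0.085]' 60
python3 -c "from h import *;go(.6208,-.2328,.099)"
```

```text
time_s: 15.35
position: [0.6218, -0.2266, 0.1553]
tool_rot: [[0.948, 0.318, -0.0], [0.318, -0.948, 0.0], [-0.0, -0.001, -1.0]]
ft_force: [-0.1, -1.0, 1.1]
grip_width: 0.0852
gripper_force: 0.0
t 15.35 pos [ 0.6218 -0.2266  0.1553] ft [-0.11 -0.98  1.15] toolyaw 18.53 -> tool delta [-0.0029  0.0056  0.0563]
```

To row units: 0.02 m / 0.25 = 0.08, 0.01 m / 0.25 = 0.04.

```bash
python3 -m creep '[-0.012, 0.0224, 0, 0, 0.085, 0, 0, 0.08, 0, 0.085, 0, 0, 0.08, 0, 0.085, 0, 0, 0.04, 0, 0.085, 0, 0, 0.024, 0, 0.085, 0, 0, 0, 0, 0.085, 0, 0, 0, 0, 0.085]' 60
python3 -c "from h import *;go(.6208,-.2328,.099)"
python3 -m creep '[0, 0, 0, 0, 0.005, 0, 0, 0, 0, 0.005, 0, 0, 0, 0, 0.005, 0, 0, 0, 0, 0.005, 0, 0, 0, 0, 0.005, 0, 0, 0, 0, 0.005]' 60
```

```text
time_s: 16.05
position: [0.621, -0.2341, 0.1]
tool_rot: [[0.949, 0.317, 0.001], [0.317, -0.949, -0.001], [0.001, 0.001, -1.0]]
ft_force: [0.8, 0.4, 0.9]
grip_width: 0.0851
gripper_force: 0.0
t 16.05 pos [ 0.621  -0.2341  0.1   ] ft [0.77 0.35 0.88] toolyaw 18.47 -> tool delta [ 0.0002 -0.0013  0.001 ]
time_s: 16.65
position: [0.6207, -0.2338, 0.0993]
tool_rot: [[0.948, 0.317, 0.001], [0.317, -0.948, -0.0], [0.0, 0.0, -1.0]]
ft_force: [0.6, 0.8, 2.7]
grip_width: 0.0177
gripper_force: 58.6
```

To row units: -0.025 m / 0.25 = -0.1, -0.02 m / 0.25 = -0.08.

```bash
python3 -m creep '[0, 0, -0.04, 0, 0.005, 0, 0, -0.08, 0, 0.005, 0, 0, -0.08, 0, 0.005, 0, 0, -0.1, 0, 0.005, 0, 0, -0.1, 0, 0.005, 0, 0, 0, 0, 0.005]' 60
python3 -m creep '[0.016, -0.08, 0, 0, 0.005, 0.032, -0.16, 0, 0, 0.005, 0.036, -0.18, 0, 0, 0.005, 0.036, -0.18, 0, 0, 0.005, 0.036, -0.18, 0, 0, 0.005, 0.036, -0.18, 0, 0, 0.005, 0.036, -0.18, 0, 0, 0.005, 0.036, -0.18, 0, 0, 0.005, 0.032, -0.16, 0, 0, 0.005, 0.008, -0.048, 0, 0, 0.005]' 60
python3 -m creep '[0, 0, 0, 0, 0.005, 0, 0, 0, 0, 0.005]' 60
python3 -c "from h import *;go(.572,.1528,.16)"
```

```text
time_s: 17.25
position: [0.6216, -0.2344, 0.2032]
tool_rot: [[0.948, 0.317, 0.006], [0.317, -0.948, -0.004], [0.005, 0.005, -1.0]]
ft_force: [0.3, -0.0, -0.1]
grip_width: 0.0178
gripper_force: 58.7
time_s: 18.25
position: [0.5704, 0.156, 0.1983]
tool_rot: [[0.947, 0.32, -0.001], [0.32, -0.947, 0.001], [-0.001, -0.001, -1.0]]
ft_force: [0.1, -0.9, 0.1]
grip_width: 0.0177
gripper_force: 58.8
time_s: 18.45
position: [0.5718, 0.1516, 0.1985]
tool_rot: [[0.949, 0.316, -0.001], [0.316, -0.949, -0.001], [-0.001, 0.0, -1.0]]
ft_force: [0.6, 0.6, -1.4]
grip_width: 0.0173
gripper_force: 58.8
t 18.45 pos [0.5718 0.1516 0.1985] ft [ 0.62  0.55 -1.41] toolyaw 18.44 -> tool delta [ 0.0006 -0.0011  0.0385]
```

To row units: 0.015 m / 0.25 = 0.06, 0.007 m / 0.25 = 0.028.

```bash
python3 -m creep '[0.0024, -0.0044, 0.06, 0, 0.005, 0, 0, 0.06, 0, 0.005, 0, 0, 0.028, 0, 0.005, 0, 0, 0, 0, 0.005, 0, 0, 0, 0, 0.005]' 60
python3 - <<'E'
from h import *
go(.572,.1528,.16)
p=observe()["position"];c=get_image("side");o=(160,165)
f=lambda P:(proj(c,[P])[0]-o+.5)*8-.5
print("tip pred",f(p-[0,0,.074]),"hole mouth at z75",f([.572,.1528,.075]),"z65",f([.572,.1528,.065]))
cv2.imwrite("pics/s6.png",crop(c,*o,80,70,8))
E
```

```text
time_s: 18.95
position: [0.5723, 0.1531, 0.1624]
tool_rot: [[0.949, 0.316, 0.001], [0.316, -0.949, 0.0], [0.001, 0.0, -1.0]]
ft_force: [0.2, -0.7, 0.1]
grip_width: 0.0177
gripper_force: 58.8
t 18.95 pos [0.5723 0.1531 0.1624] ft [ 0.22 -0.65  0.1 ] toolyaw 18.4 -> tool delta [-0.0004  0.0001  0.0024]
tip pred [288.97216094 461.07103554] hole mouth at z75 [294.48078303 494.00504573] z65 [297.45628526 518.17553771]
```

View pics/s6.png

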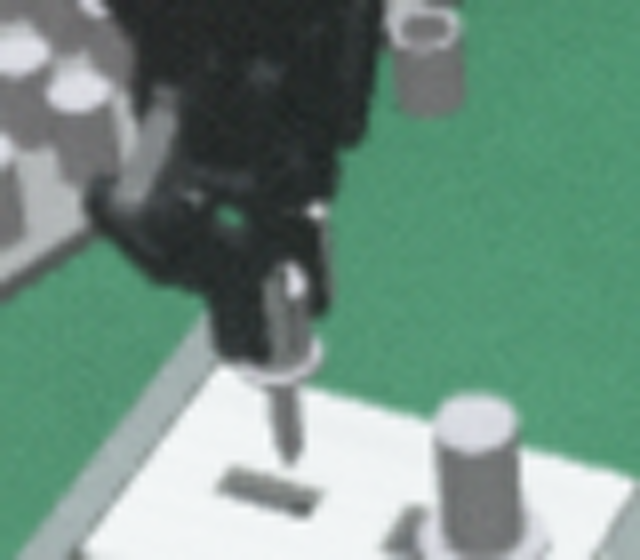

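The bolt tip is at (290,463), as predicted, and above the slot (220–322, 475–515). I insert it gently.

```bash
for i in 1; do python3 -m creep '[0, 0, 0.016, 0, 0.005, 0, 0, 0.016, 0, 0.005, 0, 0, 0.016, 0, 0.005, 0, 0, 0, 0, 0.005, 0, 0, 0.006, 0, 0.005, 0, 0, 0.006, 0, 0.005, 0, 0, 0, 0, 0.005]' 60; done
python3 -c "from h import *;go(.572,.1528,.109)"
```

```text
time_s: 19.7
position: [0.5718, 0.1538, 0.1468]
tool_rot: [[0.948, 0.317, -0.0], [0.317, -0.948, -0.0], [-0.0, -0.0, -1.0]]
ft_force: [0.2, -0.3, -0.6]
grip_width: 0.0177
gripper_force: 58.8
t 19.7 pos [0.5718 0.1538 0.1468] ft [ 0.25 -0.31 -0.61] toolyaw 18.47 -> tool delta [-0.0002  0.001   0.0378]
```

To row units: 0.0015 m / 0.25 = 0.006, 0.001 m / 0.25 = 0.004.

```bash
python3 -m creep '[0, 0.002, 0.004, 0, 0.005, 0, 0, 0.006, 0, 0.005, 0, 0, 0.006, 0, 0.005, 0, 0, 0, 0, 0.005, 0, 0, 0.006, 0, 0.005, 0, 0, 0.006, 0, 0.005, 0, 0, 0, 0, 0.005]' 60
python3 -c "from h import *;go(.572,.1528,.109)"; python3 -m creep '[0, 0, 0.006, 0, 0.005, 0, 0, 0.006, 0, 0.005, 0, 0, 0, 0, 0.005]' 60;python3 -m creep '[0, 0, 0.004, 0, 0.005, 0, 0, 0.006, 0, 0.005, 0, 0, 0, 0, 0.005]' 60
```

```text
time_s: 20.4
position: [0.572, 0.1533, 0.1397]
tool_rot: [[0.949, 0.317, -0.0], [0.317, -0.949, -0.0], [-0.0, -0.0, -1.0]]
ft_force: [0.5, 0.2, -1.3]
grip_width: 0.0175
gripper_force: 58.8
t 20.4 pos [0.572  0.1533 0.1397] ft [ 0.52  0.16 -1.27] toolyaw 18.46 -> tool delta [-0.0001  0.0005  0.0307]
time_s: 20.7
position: [0.572, 0.1533, 0.1367]
tool_rot: [[0.949, 0.317, -0.0], [0.317, -0.949, -0.0], [-0.0, -0.0, -1.0]]
ft_force: [0.3, 0.8, -0.4]
grip_width: 0.0178
gripper_force: 58.8
time_s: 21.0
position: [0.5719, 0.1533, 0.1342]
tool_rot: [[0.949, 0.317, -0.0], [0.317, -0.949, -0.0], [-0.0, -0.0, -1.0]]
ft_force: [-0.4, 0.2, -0.1]
grip_width: 0.0175
gripper_force: 58.8
```

To row units: 0.0015 m / 0.25 = 0.006.

```bash
python3 -m creep '[0, 0, 0.006, 0, 0.005, 0, 0, 0.006, 0, 0.005, 0, 0, 0.006, 0, 0.005, 0, 0, 0.006, 0, 0.005, 0, 0, 0, 0, 0.005]' 60;python3 -m creep '[0, 0, 0.006, 0, 0.005, 0, 0, 0.006, 0, 0.005, 0, 0, 0.006, 0, 0.005, 0, 0, 0.006, 0, 0.005, 0, 0, 0, 0, 0.005]' 60
```

```text
time_s: 21.5
position: [0.572, 0.1533, 0.1282]
tool_rot: [[0.949, 0.317, -0.0], [0.317, -0.949, -0.0], [-0.0, -0.0, -1.0]]
ft_force: [-0.4, 0.2, -0.4]
grip_width: 0.0174
gripper_force: 58.8
time_s: 22.0
position: [0.572, 0.1533, 0.1222]
tool_rot: [[0.949, 0.317, -0.0], [0.317, -0.949, -0.0], [-0.0, -0.0, -1.0]]
ft_force: [0.7, -0.2, -0.1]
grip_width: 0.0176
gripper_force: 58.8
```

To row units: 0.0015 m / 0.25 = 0.006.

```bash
python3 -m creep '[0, 0, 0.006, 0, 0.005, 0, 0, 0.006, 0, 0.005, 0, 0, 0.006, 0, 0.005, 0, 0, 0.006, 0, 0.005, 0, 0, 0, 0, 0.005]' 60;python3 -m creep '[0, 0, 0.006, 0, 0.005, 0, 0, 0.006, 0, 0.005, 0, 0, 0.004, 0, 0.005, 0, 0, 0, 0, 0.005]' 60;python3 -m creep '[0, 0, 0.004, 0, 0.005, 0, 0, 0.004, 0, 0.005, 0, 0, 0, 0, 0.005]' 60
```

```text
time_s: 22.5
position: [0.572, 0.1533, 0.1162]
tool_rot: [[0.949, 0.317, -0.0], [0.317, -0.949, -0.0], [-0.0, -0.0, -1.0]]
ft_force: [0.8, 0.4, -0.3]
grip_width: 0.0174
gripper_force: 58.8
time_s: 22.9
position: [0.572, 0.1533, 0.1123]
tool_rot: [[0.949, 0.317, -0.0], [0.317, -0.949, -0.0], [-0.0, -0.0, -1.0]]
ft_force: [-0.6, -0.5, -1.8]
grip_width: 0.0175
gripper_force: 58.8
time_s: 23.2
position: [0.572, 0.1533, 0.1103]
tool_rot: [[0.949, 0.317, -0.0], [0.317, -0.949, -0.0], [-0.0, -0.0, -1.0]]
ft_force: [-0.1, -0.3, -0.3]
grip_width: 0.0176
gripper_force: 58.8
```

Nearly home. A last small step, then release and retreat.

To row units: 0.0007 m / 0.25 = 0.0028, 0.0005 m / 0.25 = 0.002.

```bash
python3 -m creep '[0, 0, 0.0028, 0, 0.005, 0, 0, 0.002, 0, 0.005, 0, 0, 0, 0, 0.005]' 60;python3 -m creep '[0, 0, 0, 0, 0.04, 0, 0, 0, 0, 0.06, 0, 0, 0, 0, 0.06, 0, 0, 0, 0, 0.06, 0, 0, 0, 0, 0.06, 0, 0, -0.08, 0, 0.06, 0, 0, -0.2, 0, 0.06, 0, 0, -0.2, 0, 0.06, 0, 0, -0.04, 0, 0.06, 0, 0, 0, 0, 0.06]' 60
python3 -m creep '[0, 0.12, 0, 0, 0.06, 0, 0.18, 0, 0, 0.06, 0, 0.18, 0, 0, 0.06, 0, 0.18, 0, 0, 0.06, 0, 0.18, 0, 0, 0.06, 0, 0, 0, 0, 0.06, 0, 0, 0, 0, 0.06]' 60
python3 - <<'E'
from h import *
T=[]
for n,z0,z1 in(("top",.09,.15),("side",.09,.15)):
    c=get_image(n);D=c["depth"];v,u=np.nonzero(D>0)
    p=cv2.undistortPoints(np.stack([u,v],1)[:,None].astype(float),c["K"],np.array(c["distortion"]))[:,0]
    z=D[v,u];E=c["extrinsics"];X=(np.c_[p*z[:,None],z]-E[:3,3])@E[:3,:3]
    for nm,q in(("pin",(.515,.133)),("bolt",(.572,.153))):
        k=X[(np.hypot(X[:,0]-q[0],X[:,1]-q[1])<.02)&(X[:,2]>.05)&(X[:,2]<.2)]
        print(n,nm,len(k),"ztop pct",np.percentile(k[:,2],[50,90,97]).round(4),"top ctr",k[k[:,2]>np.percentile(k[:,2],97)-.008].mean(0).round(4))
print(observe()["time_s"],observe()["ft_force"])
E
```

```text
time_s: 23.5
position: [0.5721, 0.1533, 0.1093]
tool_rot: [[0.949, 0.317, 0.0], [0.317, -0.949, 0.0], [0.0, 0.0, -1.0]]
ft_force: [0.1, 0.9, 0.2]
grip_width: 0.0175
gripper_force: 58.9
time_s: 24.5
position: [0.5725, 0.1534, 0.241]
tool_rot: [[0.948, 0.317, 0.004], [0.317, -0.948, 0.0], [0.004, 0.001, -1.0]]
ft_force: [-0.6, 0.0, -0.6]
grip_width: 0.0601
gripper_force: 0.0
time_s: 25.2
position: [0.6382, -0.0465, 0.2368]
tool_rot: [[0.949, 0.315, -0.004], [0.315, -0.949, 0.001], [-0.003, -0.002, -1.0]]
ft_force: [-0.3, 1.4, -0.2]
grip_width: 0.06
gripper_force: 0.0
top pin 203 ztop pct [0.0872 0.1291 0.131 ] top ctr [0.5156 0.1331 0.1277]
top bolt 190 ztop pct [0.0786 0.1071 0.1091] top ctr [0.5727 0.1532 0.1065]
side pin 311 ztop pct [0.0956 0.1246 0.1261] top ctr [0.5128 0.1352 0.1239]
side bolt 203 ztop pct [0.0812 0.1039 0.1051] top ctr [0.5703 0.1547 0.1027]
25.3 [-0.09035217  0.01207953 -0.5674666 ]
```

```bash
python3 -c "
from rig import close_job
print(close_job())"
```

```text
the job is handed in; nothing more can be done
None
```

I drove the pin home through both plates, which pulled them into line, then pushed the bolt fully home, released both and handed the job in at about 25 s. The final depth images put both at seated height, wrist forces stayed far below the limits, and the hand-in printed no verdict.

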